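# Reset the tripped breaker under the power box's push-latch flap

### The arm

A 6-joint arm with a two-finger parallel gripper is mounted at the origin on the work surface. World frame = base frame: x ahead of the robot, y to its left, z up, the work surface at z = 0. Lengths are in m, angles in rad, forces in N, time in s.
With the tool pointing down it reaches from about 0.375 to 0.9 m from the base axis. Payload 3.1 kg.
Tool frame: the origin (TCP) lies between the finger pads; the fingertips stand 22 mm ahead of it and the grasp point (between the pads) lies 3 mm ahead of it; z points along the fingers, y is the direction in which the jaws open and shut (so a half turn about z gives the same grasp; the last joint's range is limited). The gripper opens to 87 mm and grips with 3 to 60 N. Pads are 19 mm wide; open, the fingers measure 117 mm over their backs; the gripper's body (75 mm by 190 mm) begins 51 mm behind the grasp point.
Start: joints at [-1.488, 0.527, 1.433, -0, 1.181, -0.178], TCP at [0.161, -0.604, 0.245] pointing down, gripper open.
Joint ranges: [-3.08, 3.08], [-0.75, 2.2], [0.22, 2.44], [-1.43, 4.57], [0, 2.65], [-2.85, 2.85]. Speed limits (rad/s): [2.79, 2.79, 3.14, 3.14, 3.14, 3.14].

### API

Orientations are given as a unit quaternion [x, y, z, w].
In Python, from rig import get_obs, camera, get_calibration, hand_in, search_frame gives the robot as it stands.
- The arm moves only by the shell command python3 -m jog 'ROWS' [FORCE]. ROWS is JSON, a list of rows, each an object with "grip": the closure in counts, from 0 (fully open) to 255 (shut); "travel": the shift along the world's x, y, z in cm, a list of three; "twist": the turn about the world's z in degrees. A call has 1 to 8 rows; each row shifts and turns the commanded pose from where the row before left it; what a row does not reach is not made up. A row lasts 1/10 s, in which the tool goes at most 50 mm and 8.59 degrees, less where a joint would pass 70% of its speed; a pose out of reach is approached as far as the arm can. A call is refused whole if a number of a shift passes 5 or a number of a turn 8.59, either way. A call with a gripper value outside its range is refused whole. The fingers move at their own pace and stop on an object; FORCE is the grip in N (left out, the last holds). Time passes only in rows, so rows that do not move let the fingers close. It gives the time, the measured TCP pose, the force and the opening at its end, in the units of the state.
- get_obs(): the state, without advancing time (a new reading comes with each control period).
- camera(name): name is "side" or "top" or "wrist"; returns the picture (420x560x3 uint8, red, green, blue); there is no depth.
- get_calibration(name): a dict with "fx", "fy", "cx", "cy" (pixels), "R" (3x3) and "t" (3): a world point X has camera coordinates R X + t; the wrist camera has in their place "T_tool_cam" (4x4, takes a point from camera to tool coordinates, whose origin is the TCP and whose axes are the flange's). Camera axes: x right, y down, z forward; pixel columns grow to the right and rows downward; lengths in m; the calibration is good to about 2 mm. The wrist camera is an equidistant fisheye: a pixel r from the principal point sees the ray r / f radians off the axis. A picture is of the moment at which its call begins: read the wrist's pose just before it. get_calibration takes no time and is no camera call.
- hand_in(): hands the job in, once; it reports no verdict.
Trained networks look in the newest picture that a camera, given by its name, has taken for a name from the list of things; names that differ only in an ending like _2 or _b are one class to them, and where a whole thing is asked for, a point or a joint stands for the part that bears it (a point fixed in the world has none). Each returns a list of dicts, best first, with "p" (0 to 1); they miss things now and then, are a little off and sometimes report something else, mostly with a low value. They report only what shows in the picture. A call takes as long as a camera call.
- search_frame(target, camera): "at" ([x, y, z] in m, in world coordinates, good to about 4 mm: the middle of the surface that is visible of it).
The state is a dict: "time": time; "q": joint angles; "joint_velocities": joint speeds; "joint_torque": joint torques, N m; "position": TCP position; "tool_rot": TCP orientation; "ft_force": force on the tool from outside, world axes, zero at the start; "moment": the same for the moment, N m; "grip_width": finger opening in m.
Only numpy, scipy, OpenCV 4.12 (cv2) and the standard library are available. Lean on these libraries where they do the work, as an engineer would, in place of code of your own. Each camera call takes 0.05 s, during which the arm holds its last target. There are 200 camera calls.

### The job

One of the three push-button breakers under the flap of the yellow power box has tripped: its button stands out and shows a red band. Press the flap's front lip to pop it open, push the tripped button fully home, then swing the flap back down and press it until it stays latched shut. Only press and push: nothing is picked up, and the tools and cans standing around stay where they are.

Things in the scene. Friction and masses are not known exactly. Their poses are not given: they have to be found in the camera images.
- power_box: yellow power distribution box, black corners, blue and red capped outlets on its long faces; fixed. Case 260 mm (its x) by 330 mm (its y), handles and caps stand out 40 mm more; deck 125 mm above the bench, flat and empty behind the flap but for two low hinge blocks. Origin: centre of its underside; x points away from the robot, from the flap's lip to its hinge, y left along the hinge, z up
- flap (a joint): angle (rad) of the grey flap with a clear window: 0 latched, level; grows as it swings up and away from the robot to 1.65, just past upright (by its spring, in 2 s). Push-push latch: press the lip 7 mm down to a stop (-0.056; 2 to 4 N), let go: it springs open. Push it down again (2 to 4 N at the lip) and 3 to 4 mm past level to a stop, let go: it latches. One more press opens it again
- flap_press (a point): centre of the red press mark, 22 mm across, on the outer face of the flap's front lip; 122 mm from the hinge axis, 18 mm from the front edge, 153 mm above the bench when shut. Moves with the flap; its x points from lip to hinge, z out of the outer face
- flap_hinge (a point): on the flap's hinge axis, at mid width, level with its underside, 147 mm above the bench, at the box's x = +43 mm. The axis runs along the box's y. The flap is 140 mm from axis to front edge, 224 mm wide, 6 mm thick
- reset_tripped (a joint): how far (m) the tripped breaker's button is pushed in: 0 to 0.001 at the start (out, tripped), 0.008 fully home, a firm stop. It slides straight down, takes about 4 N and stays where it is left
- reset_tripped_top (a point): centre of the top of the tripped button: black cap 17 mm across on an 18 mm stem whose red band shows while it is out, in a 30 mm collar on the panel. Out, its top is 120.5 mm above the bench; home 112.5 mm, 4 mm above the collar. It has one of three places in a row along the box's y, 60 mm apart, 63 mm in front of the hinge axis
- reset_b (a joint): the same for the second breaker, which is home (0.008)
- reset_c (a joint): the same for the third breaker, which is home (0.008)
- reset_b_top (a point): centre of the top of the second breaker's button, same kind, already home, no red band showing
- reset_c_top (a point): centre of the top of the third breaker's button, same kind, already home, no red band showing
- tip_tin: small brass tin with a steel lid (contact tips), 38 mm across, 34 mm high, standing on the power box's deck beside the flap, on the box's +y side; origin at the centre of its underside
- spray_can: upright spray can, 64 mm across, 200 mm high, on the bench beside the box's -y end; origin at the centre of its underside
- pipe_stub: short steel exhaust tube standing on end, 48 mm across, 110 mm high, on the bench beside the box's +y end; origin at the centre of its underside
- wrench: steel wrench, 190 mm long, 8 mm high, lying on the bench to the left of the box; origin at the middle of its underside
- flange: dark steel exhaust flange, 75 x 120 x 10 mm, lying flat on the bench; origin at the centre of its underside
- grinder: green and black angle grinder, about 360 mm long and 75 mm high, lying on the bench; origin near the middle of its underside
- well_floor (a point): centre of the breaker panel, the floor of the well under the flap, 100 mm above the bench. The well is 120 mm along the box's x and 200 mm along its y; its 4 mm collar rises to 139 mm. The latch, 40 mm wide, stands in the middle of its front (-x) wall, reaches 29 mm in from it and is 37 mm high

How it is judged:
By the outcome, as a careful person would: the job done as asked, in the order asked, and still so for the second after the job is handed in, with the robot touching nothing.
It also fails if it takes over 72 s, if anything falls off the work surface, if the arm or the gripper's body presses on something with over 40 N, if the wrist force passes 120 N, or if a joint passes its speed limit or range.

## Working session

There is one attempt and no reset: what is moved stays moved. The work goes in short steps, Python scripts to look and compute and a shell command to move; the robot and the scene stay as the last step left them, time stands still between calls to the robot, and variables do not carry over. Pictures are saved under pics/ and viewed, about 8 in all and at most 12, crops included, and the job is handed in when it is done.

```bash
mkdir -p pics; cat > h.py <<'E'
import cv2,numpy as np
from rig import *
def snap(n,f):
    im=camera(n); cv2.imwrite(f'pics/{f}.png',im[:,:,::-1]); return im
def proj(n,X):
    c=get_calibration(n); p=np.array(c['R'])@np.array(X)+np.array(c['t']); return c['fx']*p[0]/p[2]+c['cx'],c['fy']*p[1]/p[2]+c['cy']
def ray(n,u,v,z):
    c=get_calibration(n); R=np.array(c['R']);t=np.array(c['t']); d=R.T@np.array([(u-c['cx'])/c['fx'],(v-c['cy'])/c['fy'],1]); o=-R.T@t
    return o+d*(z-o[2])/d[2]
E
python3 - <<'E'
from h import *
a=snap('top','t1');b=snap('side','s1')
for n in ['top','side']:
    c=get_calibration(n); print(n,-np.array(c['R']).T@np.array(c['t']))
    for k in ['power_box','flap','flap_press','flap_hinge','reset_tripped_top','reset_b_top','tip_tin','spray_can','pipe_stub']:
        print(n,k,[(np.round(r['at'],3).tolist(),round(r['p'],2)) for r in search_frame(k,n)][:4])
o=get_obs();print(o['time'],o['position'],o['tool_rot'],o['ft_force'],o['grip_width'])
E
```

```text
top [2.96597972e-01 1.73519007e-03 1.95818246e+00]
top power_box []
top flap [([0.54, 0.071, 0.152], 0.93)]
top flap_press [([0.542, 0.076, 0.154], 0.62), ([0.54, 0.212, 0.163], 0.3)]
top flap_hinge [([0.54, 0.072, 0.151], 0.6)]
top reset_tripped_top []
top reset_b_top []
top tip_tin [([0.539, 0.212, 0.16], 0.51)]
top spray_can [([0.558, -0.18, 0.201], 0.91), ([0.598, 0.317, 0.064], 0.6)]
top pipe_stub [([0.599, 0.317, 0.066], 0.66)]
side [0.44166599 0.85790476 1.20168006]
side power_box [([0.558, 0.124, 0.125], 0.75)]
side flap [([0.543, 0.091, 0.15], 0.96)]
side flap_press [([0.542, 0.087, 0.152], 0.78)]
side flap_hinge [([0.543, 0.088, 0.152], 0.9)]
side reset_tripped_top []
side reset_b_top []
side tip_tin [([0.54, 0.223, 0.162], 0.55)]
side spray_can [([0.57, -0.166, 0.156], 0.57)]
side pipe_stub [([0.592, 0.331, 0.071], 0.65), ([0.543, 0.223, 0.159], 0.52)]
1.0 [ 0.16119122 -0.60383408  0.24457952] [ 9.91509115e-01  1.30037206e-01 -1.60729150e-06  1.03204144e-05] [0.2316151  0.36939667 0.1157992 ] 0.08698500721243942
```

View pics/t1.png

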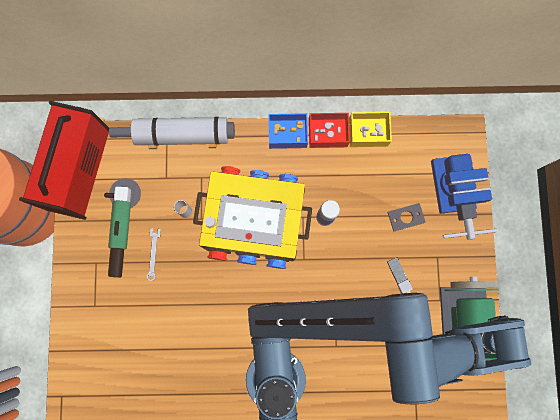

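View pics/s1.png

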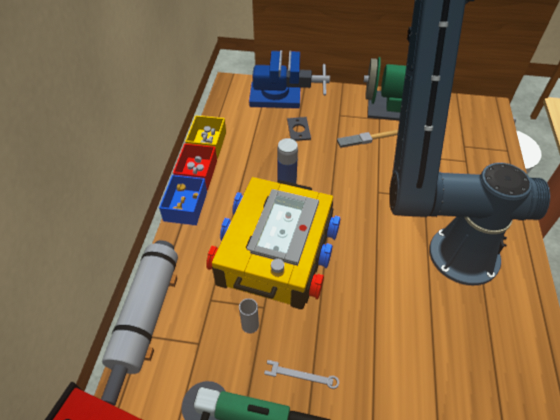

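The top view shows the box with its red press mark near (249,236) and the window above it. The side view shows the mark near (303,227), and three breakers are faintly visible through the window. Next I'll measure the mark and the yaw, and zoom in.

```bash
python3 - <<'E'
from h import *
for n,f,(u,v),(x0,y0,x1,y1) in [('top','t1',(249,236),(190,160,320,275)),('side','s1',(303,227),(200,165,350,310))]:
    im=cv2.imread(f'pics/{f}.png').astype(int)
    m=((im[:,:,2]>130)&(im[:,:,1]<90)&(im[:,:,0]<90)).astype(np.uint8)
    k,l,s,c=cv2.connectedComponentsWithStats(m)
    i=1+np.argmin(np.hypot(*(c[1:]-[u,v]).T)); print(n,c[i],s[i][4],ray(n,*c[i],.153))
    y=((im[:,:,2]>150)&(im[:,:,1]>130)&(im[:,:,0]<90)).astype(np.uint8)[y0:y1,x0:x1]
    if n=='top':
        cs=max(cv2.findContours(y,0,1)[0],key=cv2.contourArea); r=cv2.minAreaRect(cs); bp=cv2.boxPoints(r)+[x0,y0]
        P=np.array([ray(n,*p,.125) for p in bp]); print(P.round(3),P.mean(0)); e=np.diff(P,axis=0); print(np.degrees(np.arctan2(e[:,1],e[:,0])),np.linalg.norm(e,axis=1))
    cr=im[y0:y1,x0:x1].astype(np.uint8); cr=cv2.resize(cr,(400,int(400*cr.shape[0]/cr.shape[1])),interpolation=2)
    cv2.imwrite(f'pics/{f}c.png',cr)
a,b=cv2.imread('pics/t1c.png'),cv2.imread('pics/s1c.png'); h=max(len(a),len(b))
cv2.imwrite('pics/c1.png',np.hstack([cv2.copyMakeBorder(q,0,h-len(q),0,0,0) for q in (a,b)]))
E
```

```text
top [248.4137931  235.72413793] 29 [0.48806384 0.0825415  0.153     ]
[[ 0.462  0.253  0.125]
 [ 0.721  0.219  0.125]
 [ 0.666 -0.131  0.125]
 [ 0.41  -0.09   0.125]] [0.56468867 0.06272417 0.125     ]
[ -7.63029266 -98.96715974 170.79421998] [0.26077055 0.3541752  0.25945112]
side [302.64705882 227.41176471] 34 [0.48659538 0.08290397 0.153     ]
```

View pics/c1.png

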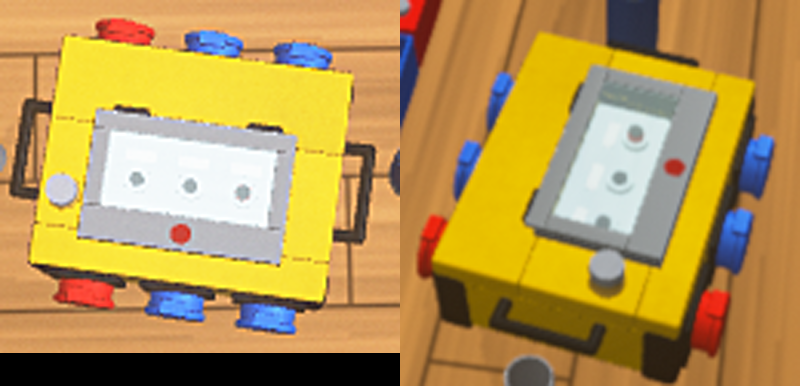

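The tripped button looks like the box's -y one, with a red rim in the side crop at (635,133). The mark is at about (0.487, 0.083) and the yaw is about -8°. I'll move towards it, shutting the gripper and lining the jaw axis up with the box's y.

```bash
python3 -m jog '[{"grip":255,"travel":[2.6,4,1],"twist":-3},{"grip":255,"travel":[2.6,4,1],"twist":-3},{"grip":255,"travel":[2.6,4,1],"twist":-3},{"grip":255,"travel":[2.6,4,1],"twist":-3},{"grip":255,"travel":[2.6,4,0],"twist":-3},{"grip":255,"travel":[2.6,4,0],"twist":-3},{"grip":255,"travel":[2.6,4,0],"twist":-3},{"grip":255,"travel":[2.6,4,0],"twist":-2}]' 30
python3 -m jog '[{"grip":255,"travel":[2,4.5,0],"twist":0},{"grip":255,"travel":[2,4.5,0],"twist":0},{"grip":255,"travel":[2,4.5,0],"twist":0},{"grip":255,"travel":[2,4.5,0],"twist":0},{"grip":255,"travel":[2,4.5,-1],"twist":0},{"grip":255,"travel":[1.5,4.5,-1],"twist":0},{"grip":255,"travel":[0,4.5,-1],"twist":0},{"grip":255,"travel":[0,4.5,-1],"twist":0}]'
python3 - <<'E'
from h import *
o=get_obs();print(o['position'],o['tool_rot'],o['ft_force'],o['grip_width'],o['q']); print(get_calibration('wrist'))
im=snap('wrist','w1')
print(search_frame('flap_press','wrist')[:3],search_frame('reset_tripped_top','wrist')[:3],search_frame('reset_b_top','wrist')[:4])
E
```

```text
time: 1.8
position: [0.37, -0.2822, 0.2849]
tool_rot: [0.997, -0.071, 0.0, 0.0]
ft_force: [0.4, -0.1, 0.1]
grip_width: 0.0311
time: 2.6
position: [0.4845, 0.0779, 0.2444]
tool_rot: [0.998, -0.07, 0.001, -0.0]
ft_force: [0.8, 0.3, -1.1]
grip_width: 0.0004
[0.48452347 0.07785584 0.24441165] [ 9.97534087e-01 -7.01817399e-02  5.17468264e-04 -1.88960122e-05] [ 0.79418097  0.30487221 -1.12212548] 0.00040399375291836416 [-6.88622022e-02  3.47634464e-01  1.76280647e+00  4.24169744e-05
  1.03011673e+00  1.64239129e+00]
{'fx': 325.19226210127806, 'fy': 325.19226210127806, 'cx': 279.33764261231454, 'cy': 208.9785713233811, 'T_tool_cam': array([[ 4.52301119e-04, -9.56346513e-01, -2.92234738e-01,
         7.98758495e-02],
       [ 9.99999337e-01,  1.23083244e-04,  1.14493776e-03,
        -4.60935414e-04],
       [-1.05898804e-03, -2.92235062e-01,  9.56345935e-01,
        -1.41161246e-01],
       [ 0.00000000e+00,  0.00000000e+00,  0.00000000e+00,
         1.00000000e+00]])}
[{'at': [0.5589, 0.0672, 0.1493], 'p': 0.74}, {'at': [0.5432, 0.0681, 0.151], 'p': 0.65}] [{'at': [0.5497, 0.0759, 0.1514], 'p': 0.34}] [{'at': [0.5454, 0.0708, 0.1512], 'p': 0.72}]
```

View pics/w1.png

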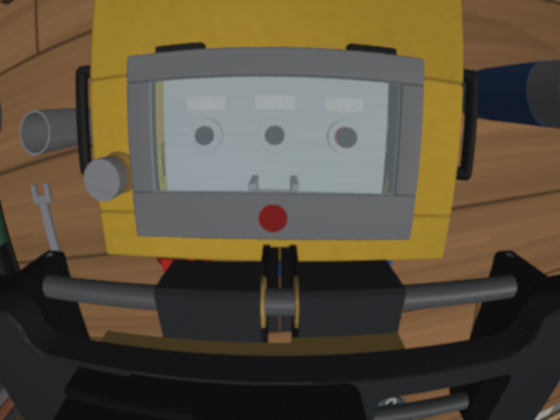

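The wrist view shows the red mark at (273,218) and the buttons at (204,135), (274,135) and (346,137). The right one (-y) shows red, so that is the tripped one. I'll locate these with the fisheye model.

```bash
cat >> h.py <<'E'
from scipy.spatial.transform import Rotation as Ro
def wray(u,v,z,o):
    c=get_calibration('wrist'); d=np.array([u-c['cx'],v-c['cy']]); r=np.linalg.norm(d); a=r/c['fx']
    k=np.append(np.sin(a)*d/r,np.cos(a)); T=np.array(c['T_tool_cam']); R=Ro.from_quat(o['tool_rot']).as_matrix()
    p=R@T[:3,3]+np.array(o['position']); k=R@T[:3,:3]@k
    return p+k*(z-p[2])/k[2]
E
python3 - <<'E'
from h import *
o=get_obs()
for u,v,z in [(273,218,.153),(204,135,.1125),(274,135,.1125),(346,137,.1205),(131,59,.153),(423,60,.153),(137,236,.153),(411,239,.153)]: print(u,v,wray(u,v,z,o).round(4))
E
```

```text
273 218 [0.4862 0.0816 0.153 ]
204 135 [0.5541 0.1319 0.1125]
274 135 [0.5449 0.0731 0.1125]
346 137 [0.5365 0.0144 0.1205]
131 59 [0.6243 0.17   0.153 ]
423 60 [ 0.5932 -0.0464  0.153 ]
137 236 [0.4856 0.1952 0.153 ]
411 239 [ 0.4523 -0.0275  0.153 ]
```

```bash
python3 -m jog '[{"grip":255,"travel":[0.2,0.4,-3.5],"twist":0},{"grip":255,"travel":[0,0,-2.7],"twist":0},{"grip":255,"travel":[0,0,0],"twist":0},{"grip":255,"travel":[0,0,-0.5],"twist":0},{"grip":255,"travel":[0,0,-0.4],"twist":0},{"grip":255,"travel":[0,0,0],"twist":0}]'
```

```text
time: 3.4
position: [0.487, 0.0793, 0.1745]
tool_rot: [0.998, -0.071, 0.001, 0.0]
ft_force: [-0.4, -1.6, 2.5]
grip_width: 0.0005
```

```bash
python3 -m jog '[{"grip":255,"travel":[0,0.2,-0.4],"twist":0},{"grip":255,"travel":[0,0,-0.3],"twist":0},{"grip":255,"travel":[0,0,-0.1],"twist":0},{"grip":255,"travel":[0,0,0],"twist":0}]'
```

```text
time: 3.8
position: [0.4873, 0.0811, 0.1692]
tool_rot: [0.998, -0.07, 0.002, 0.001]
ft_force: [-5.7, -4.7, 24.8]
grip_width: 0.0005
```

It reached the stop at 25 N. Now I'll release up and back, and turn the wrist half a turn so the camera faces the robot, clear of the raised flap.

```bash
python3 -m jog '[{"grip":255,"travel":[0,0,2.5],"twist":0},{"grip":255,"travel":[-2.5,0,4],"twist":0},{"grip":255,"travel":[-3,0,3.5],"twist":8.5},{"grip":255,"travel":[-2,0,2],"twist":8.5},{"grip":255,"travel":[0,0,0],"twist":8.5},{"grip":255,"travel":[0,0,0],"twist":8.5},{"grip":255,"travel":[0,0,0],"twist":8.5},{"grip":255,"travel":[0,0,0],"twist":8.5}]'
python3 -m jog '[{"grip":255,"travel":[0,0,0],"twist":8.5},{"grip":255,"travel":[0,0,0],"twist":8.5},{"grip":255,"travel":[0,0,0],"twist":8.5},{"grip":255,"travel":[0,0,0],"twist":8.5},{"grip":255,"travel":[0,0,0],"twist":8.5},{"grip":255,"travel":[0,0,0],"twist":8.5},{"grip":255,"travel":[0,0,0],"twist":8.5},{"grip":255,"travel":[0,0,0],"twist":8.5}]'
python3 -m jog '[{"grip":255,"travel":[0,0,0],"twist":8.5},{"grip":255,"travel":[0,0,0],"twist":8.5},{"grip":255,"travel":[0,0,0],"twist":8.5},{"grip":255,"travel":[0,0,0],"twist":8.5},{"grip":255,"travel":[0,0,0],"twist":8.5},{"grip":255,"travel":[0,0,0],"twist":8.5},{"grip":255,"travel":[0,0,0],"twist":8.5},{"grip":255,"travel":[0,0,0],"twist":0}]'
python3 - <<'E'
from h import *
o=get_obs();print(o['position'],o['tool_rot'],o['ft_force'],o['q'])
a=snap('wrist','w2');b=snap('side','s2')
print(search_frame('reset_tripped_top','side')[:3],search_frame('reset_b_top','side')[:3],search_frame('flap','side')[:2])
cr=cv2.resize(b[165:310,180:380],(0,0),fx=2,fy=2,interpolation=2); h=max(len(cr),420)
cv2.imwrite('pics/c2.png',cv2.resize(np.hstack([a,cv2.copyMakeBorder(cr,0,h-len(cr),0,0,0)]),(0,0),fx=.83,fy=.83)[:,:,::-1])
E
```

```text
time: 4.6
position: [0.411, 0.0823, 0.286]
tool_rot: [0.929, 0.369, 0.001, 0.0]
ft_force: [-0.4, 0.1, -0.0]
grip_width: 0.0007
time: 5.4
position: [0.411, 0.0823, 0.2858]
tool_rot: [0.564, 0.826, 0.0, 0.0]
ft_force: [0.6, -0.1, 0.0]
grip_width: 0.0006
time: 6.2
position: [0.411, 0.0822, 0.2858]
tool_rot: [0.083, 0.997, 0.0, 0.0]
ft_force: [0.1, -0.4, 0.1]
grip_width: 0.0007
[0.41102899 0.08223449 0.28579413] [8.33684035e-02 9.96518720e-01 2.13027101e-04 3.23705946e-04] [ 0.08934853 -0.40229605  0.14884861] [-7.08332170e-02  1.87751254e-01  1.86483009e+00  4.71676277e-04
  1.08835861e+00 -1.47491767e+00]
[] [] [{'at': [0.6155, 0.0685, 0.2244], 'p': 0.64}]
```

View pics/c2.png

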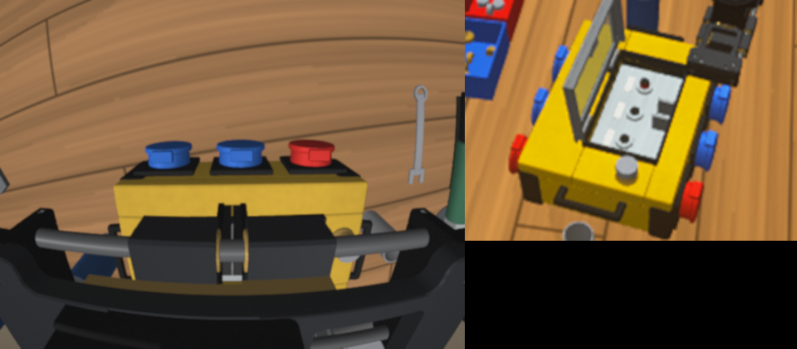

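The flap is upright, and the far (-y) button shows red in the side crop at (645,87). I'll move above it and push.

```bash
python3 -m jog '[{"grip":255,"travel":[4.2,-2.3,0],"twist":0},{"grip":255,"travel":[4.2,-2.3,0],"twist":0},{"grip":255,"travel":[4.15,-2.2,-1],"twist":0},{"grip":255,"travel":[0,0,-4.5],"twist":0},{"grip":255,"travel":[0,0,-4.5],"twist":0},{"grip":255,"travel":[0,0,-3],"twist":0},{"grip":255,"travel":[0,0,-0.6],"twist":0},{"grip":255,"travel":[0,0,0],"twist":0}]'
```

```text
time: 7.25
position: [0.5363, 0.014, 0.1489]
tool_rot: [0.084, 0.996, 0.0, -0.001]
ft_force: [0.8, -0.3, 0.5]
grip_width: 0.0004
```

```bash
python3 -m jog '[{"grip":255,"travel":[0,0,-0.5],"twist":0},{"grip":255,"travel":[0,0,-0.4],"twist":0},{"grip":255,"travel":[0,0,-0.4],"twist":0},{"grip":255,"travel":[0,0,-0.2],"twist":0},{"grip":255,"travel":[0,0,0],"twist":0},{"grip":255,"travel":[0,0,0],"twist":0}]'
```

```text
time: 7.85
position: [0.5378, 0.0138, 0.1353]
tool_rot: [0.083, 0.997, -0.0, 0.001]
ft_force: [2.6, -0.1, 3.6]
grip_width: 0.0004
```

```bash
python3 -m jog '[{"grip":255,"travel":[0,0,-0.1],"twist":0},{"grip":255,"travel":[0,0,-0.1],"twist":0},{"grip":255,"travel":[0,0,-0.1],"twist":0},{"grip":255,"travel":[0,0,0],"twist":0}]'
```

```text
time: 8.25
position: [0.5379, 0.0138, 0.1346]
tool_rot: [0.083, 0.997, -0.0, 0.002]
ft_force: [-1.4, -0.0, 20.6]
grip_width: 0.0005
```

It's at the stop with 21 N. I'll lift and check the button.

```bash
python3 -m jog '[{"grip":255,"travel":[0,0,5],"twist":0},{"grip":255,"travel":[0,0,5],"twist":0},{"grip":255,"travel":[0,0,5],"twist":0},{"grip":255,"travel":[-2,0,4.5],"twist":0},{"grip":255,"travel":[-3,2,2],"twist":0},{"grip":255,"travel":[0,3,0],"twist":0},{"grip":255,"travel":[0,0,0],"twist":0}]'
python3 - <<'E'
from h import *
o=get_obs();print(o['position'],o['ft_force'])
a=snap('wrist','w3');b=snap('side','s3')
cr=cv2.resize(b[165:265,230:350],(0,0),fx=4,fy=4,interpolation=2)
cv2.imwrite('pics/c3.png',cr[:,:,::-1])
E
```

```text
time: 8.95
position: [0.4845, 0.0663, 0.347]
tool_rot: [0.082, 0.997, 0.001, -0.001]
ft_force: [0.9, 0.2, -0.7]
grip_width: 0.0005
[0.48447395 0.06631986 0.34703409] [ 0.93552085  0.21741022 -0.73654741]
```

View pics/c3.png

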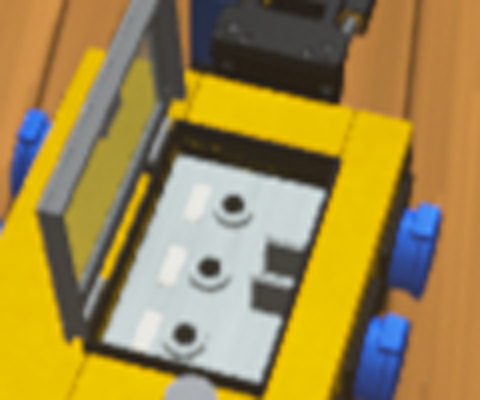

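All three buttons, at (233,205), (208,268) and (184,335), now look alike and no red shows. Next I'll go over the flap's top edge and down behind it.

```bash
python3 -m jog '[{"grip":255,"travel":[4.3,-0.2,0],"twist":0},{"grip":255,"travel":[4.3,-0.2,0],"twist":0},{"grip":255,"travel":[4.3,-0.2,0],"twist":0},{"grip":255,"travel":[4.3,-0.2,0],"twist":0},{"grip":255,"travel":[0,0,0],"twist":0},{"grip":255,"travel":[0,0,-4],"twist":0},{"grip":255,"travel":[0,0,-4],"twist":0},{"grip":255,"travel":[0,0,0],"twist":0}]'
```

```text
time: 9.85
position: [0.6535, 0.0553, 0.259]
tool_rot: [0.084, 0.996, -0.0, -0.009]
ft_force: [-0.7, 0.1, -1.1]
grip_width: 0.0005
```

```bash
python3 -m jog '[{"grip":255,"travel":[-1.7,0.3,0],"twist":0},{"grip":255,"travel":[-1.7,0.3,0],"twist":0},{"grip":255,"travel":[-1.7,0.3,0],"twist":0},{"grip":255,"travel":[-1.7,0.3,0],"twist":0},{"grip":255,"travel":[-1.6,0.2,0],"twist":0},{"grip":255,"travel":[0,0,0],"twist":0}]'
```

```text
time: 10.45
position: [0.5734, 0.0697, 0.2683]
tool_rot: [0.083, 0.997, -0.0, -0.0]
ft_force: [-0.7, -0.2, -0.2]
grip_width: 0.001
```

```bash
python3 - <<'E'
from h import *
b=snap('side','s4')
print(search_frame('flap','side')[:2])
cv2.imwrite('pics/c4.png',cv2.resize(b[130:320,190:390],(0,0),fx=3,fy=3,interpolation=2)[:,:,::-1])
E
```

```text
[{'at': [0.5635, 0.1242, 0.2526], 'p': 0.86}]
```

View pics/c4.png

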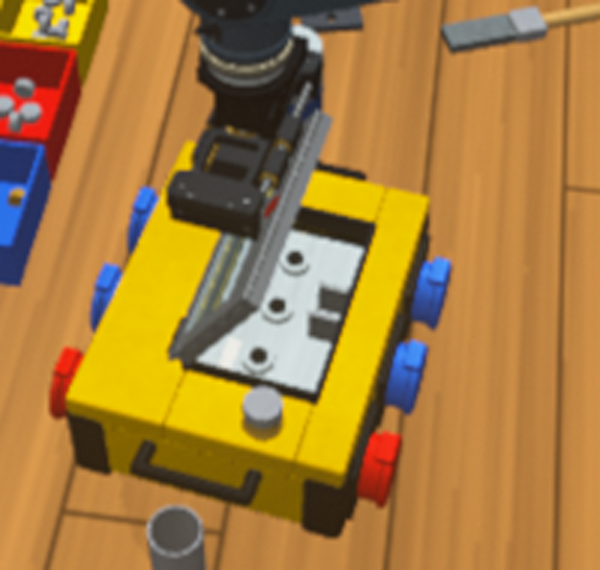

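The flap is following the finger, at about 60°. I'll continue along the arc down to the lip.

```bash
python3 -m jog '[{"grip":255,"travel":[-1.3,0.2,-1],"twist":0},{"grip":255,"travel":[-1.3,0.2,-1],"twist":0},{"grip":255,"travel":[-1.1,0.1,-1],"twist":0},{"grip":255,"travel":[-1.1,0.2,-1.1],"twist":0},{"grip":255,"travel":[-1,0.1,-1.2],"twist":0},{"grip":255,"travel":[-1,0.2,-1.3],"twist":0},{"grip":255,"travel":[-0.8,0.1,-1.1],"twist":0},{"grip":255,"travel":[-0.8,0.1,-1],"twist":0}]'
```

```text
time: 11.35
position: [0.4941, 0.0814, 0.1806]
tool_rot: [0.083, 0.997, -0.0, 0.003]
ft_force: [1.4, -0.4, 3.2]
grip_width: 0.0007
```

```bash
python3 -m jog '[{"grip":255,"travel":[-0.2,0,-0.3],"twist":0},{"grip":255,"travel":[0,0,-0.3],"twist":0},{"grip":255,"travel":[0,0,-0.3],"twist":0},{"grip":255,"travel":[0,0,-0.2],"twist":0},{"grip":255,"travel":[0,0,0],"twist":0},{"grip":255,"travel":[0,0,0],"twist":0}]'
```

```text
time: 11.95
position: [0.489, 0.0818, 0.1711]
tool_rot: [0.083, 0.997, -0.0, 0.0]
ft_force: [-4.8, 0.0, 19.2]
grip_width: 0.0008
```

The stop is reached 4 mm past level at 19 N. Now I'll release straight up, then back off and look.

```bash
python3 -m jog '[{"grip":255,"travel":[0,0,1],"twist":0},{"grip":255,"travel":[0,0,3],"twist":0},{"grip":255,"travel":[0,0,4.5],"twist":0},{"grip":255,"travel":[-2,-3,3],"twist":0},{"grip":255,"travel":[-2,-4,2],"twist":0},{"grip":255,"travel":[-1,-4.5,0],"twist":0},{"grip":255,"travel":[0,-4.5,0],"twist":0},{"grip":255,"travel":[0,-4.5,0],"twist":0}]'
python3 -m jog '[{"grip":255,"travel":[0,0,0],"twist":0},{"grip":255,"travel":[0,0,0],"twist":0},{"grip":255,"travel":[0,0,0],"twist":0},{"grip":255,"travel":[0,0,0],"twist":0},{"grip":255,"travel":[0,0,0],"twist":0},{"grip":255,"travel":[0,0,0],"twist":0},{"grip":255,"travel":[0,0,0],"twist":0},{"grip":255,"travel":[0,0,0],"twist":0}]'
python3 - <<'E'
from h import *
b=snap('side','s5');a=snap('top','t5')
for n in ['side','top']:
  for k in ['flap','flap_press','tip_tin','spray_can','pipe_stub']: print(n,k,search_frame(k,n)[:1])
A=cv2.resize(b[165:310,200:350],(400,387),interpolation=2);B=cv2.resize(a[150:276,190:320],(400,387),interpolation=2)
cv2.imwrite('pics/c5.png',np.hstack([A,B])[:,:,::-1])
print(get_obs()['position'],get_obs()['ft_force'])
E
```

```text
time: 12.75
position: [0.4383, -0.1247, 0.3044]
tool_rot: [0.083, 0.997, -0.0, 0.001]
ft_force: [1.0, -0.0, 0.1]
grip_width: 0.0007
time: 13.55
position: [0.4386, -0.1228, 0.3036]
tool_rot: [0.083, 0.997, -0.0, 0.0]
ft_force: [-0.1, -0.3, 0.5]
grip_width: 0.0001
side flap [{'at': [0.5398, 0.0906, 0.1476], 'p': 0.6}]
side flap_press [{'at': [0.5443, 0.0865, 0.1506], 'p': 0.78}]
side tip_tin [{'at': [0.54, 0.2231, 0.1595], 'p': 0.76}]
side spray_can [{'at': [0.5684, -0.1691, 0.1594], 'p': 0.83}]
side pipe_stub [{'at': [0.5926, 0.332, 0.0684], 'p': 0.96}]
top flap [{'at': [0.5377, 0.0735, 0.1504], 'p': 0.64}]
top flap_press [{'at': [0.5369, 0.08, 0.1517], 'p': 0.71}]
top tip_tin [{'at': [0.5363, 0.212, 0.1618], 'p': 0.5}]
top spray_can [{'at': [0.5653, -0.1817, 0.2023], 'p': 0.63}]
top pipe_stub [{'at': [0.5968, 0.3188, 0.0647], 'p': 0.68}]
[ 0.43858778 -0.12310991  0.30359879] [-0.12355419  0.51202159 -0.02419812]
```

View pics/c5.png

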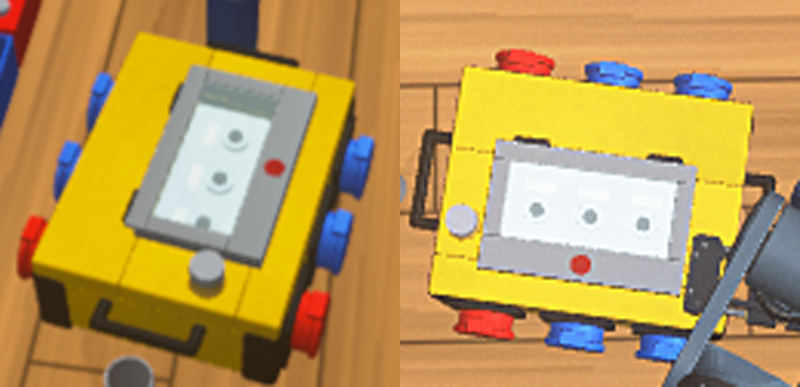

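The flap is shut and level with its mark back in place, at (274,168) in the side crop. All the buttons look alike through the window, the tin and cans haven't moved, and the robot is clear. I'll hand in.

```bash
python3 -c "from rig import *; print(hand_in())"
```

```text
the job is handed in; nothing more can be done
None
```

I pressed the flap's lip to its stop (25 N) and the flap sprang open. I then pushed the tripped button, the one on the box's -y side, home to its firm stop. The fingertip reached 112.6 mm against 112.5 mm expected, at 21 N. After that I swung the flap down from behind and pressed the lip to its stop, 4 mm past level at 19 N. I released it and moved the arm clear, finishing at about 14 s.

**Last checks:**
- **Flap:** it was still shut and level more than 1 s after release.
- **Buttons:** no red band shows on any of the three. I checked this with the flap open and again through the window.
- **Surroundings:** the tin, spray can and pipe stub are where they were, within the networks' accuracy.
- **Robot:** it is touching nothing, and the wrist force is about 0.5 N.

The networks never found the tripped button and kept putting `flap_press` at the middle of the flap. I used my own pixel measurements for both, and the three cameras agreed on the red mark to about 2 mm. The wrench, flange and grinder were not measured again after the job; the arm kept well clear of them.

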